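# Gauge the heater well and blank it with the matching plug

## Robot

A 6-joint arm with a two-finger parallel gripper is mounted at the origin on a cart in front of the work surface, level with it; the furniture and walls round the work are solid. World frame = base frame: x ahead of the robot, y to its left, z up, the work surface at z = 0. Lengths are in m, angles in rad, forces in N, time in s.
With the tool pointing down it reaches from about 0.35 to 0.925 m from the base axis. Payload 6.4 kg.
Tool frame: the origin (TCP) lies between the finger pads; the fingertips stand 22 mm ahead of it and the grasp point (between the pads) lies 3 mm ahead of it (ctrl.tips_ahead is the distance from the TCP to the fingertips, in m); x points along the fingers, y is the direction in which the jaws open and shut, and the axes are right-handed (so a half turn about x gives the same grasp; the last joint's range is limited). The gripper opens to 85 mm and grips with 20 to 120 N. Pads are 22 mm wide; open, the fingers measure 114 mm over their backs; the gripper's body (76 mm by 85 mm) begins 54 mm behind the grasp point. The pads swing forward as they close: fully open they stand 13 mm farther back than shut.
Start: joints at [1.096, 0.245, 1.558, -0, 1.339, -0.174], TCP at [0.193, 0.621, 0.253] pointing down, gripper open.
Joint ranges: [-3.13, 3.13], [-1.02, 2.26], [0.13, 2.54], [-0.95, 4.09], [0.21, 2.88], [-2.74, 2.74]. Speed limits (rad/s): [2.57, 2.57, 3.14, 3.14, 3.14, 3.14].

## Interface

Orientations are given as a rotation vector (axis times angle).
In Python, from bench import ctrl gives the robot as it stands.
- The arm moves only by the shell command python3 -m inch 'ROWS' [FORCE]. ROWS is a JSON object of lists of equal length, an entry for each row: "gripper": the opening, from -1 (shut) to 1 (fully open), so that 0 is half open; "delta_pos": the shift along the tool's x, y, z in cm, a list of three; "turn": the turn, a rotation vector about the tool's x, y, z in degrees, a list of three. A call has 1 to 8 rows; each row is the pose to reach, as a shift and turn from the pose commanded when the call began, along the tool's axes at that moment; what a row does not reach only later rows make up. A row lasts 1/8 s, in which the tool goes at most 62.5 mm and 10.7 degrees, less where a joint would pass 70% of its speed; a pose out of reach is approached as far as the arm can. A call with a gripper value outside its range is refused whole. The fingers move at their own pace and stop on an object; FORCE is the grip in N (left out, the last holds). Time passes only in rows, so rows that repeat a pose let the fingers close. It gives the time, the measured TCP pose, the force and the opening at its end, in the units of the state.
- ctrl.get_state(): the state, without advancing time (a new reading comes with each control period).
- ctrl.camera(name): name is "scene" or "top"; returns the picture (480x640x3 uint8, red, green, blue); there is no depth.
- ctrl.get_calibration(name): a dict with "fx", "fy", "cx", "cy" (pixels), "k1" (the pictures are not rectified: a ray, as slopes to the right and down, at radius r is drawn at 1 + k1 r^2 times it, then the intrinsics apply), "eye" and "rotation" of the camera in the world. Camera axes: x right, y down, z forward; pixel columns grow to the right and rows downward; lengths in m; the calibration is good to about 2 mm. A picture is of the moment at which its call begins. get_calibration takes no time and is no camera call.
- ctrl.close_job(): hands the job in, once; it reports no verdict.
The state is a dict: "t": time; "joints": joint angles; "dq": joint speeds; "effort": joint torques, N m; "position": TCP position; "tcp_rot": TCP orientation; "ft_force": force on the tool from outside, world axes, zero at the start; "ft_torque": the same for the moment, N m; "finger_gap": finger opening in m.
Only numpy, scipy, OpenCV 4.12 (cv2) and the standard library are available. Lean on these libraries where they do the work, as an engineer would, in place of code of your own. Each camera call takes 0.05 s, during which the arm holds its last target. There are 200 camera calls.

## Task

Take the depth rod from its stand, lower it into the well of the heater block until its tip rests on the well's floor for a moment to find out how deep the well is, and hang the rod back in its stand. Then put the one blanking plug that matches the depth upright into the well, so that it stands on the floor with the upper face of its metal part flush with the block's top; leave the other two plugs where they stand.

Things in the scene. Friction and masses are not known exactly. Their poses are not given: they have to be found in the camera images.
- well_mouth (a point): Centre of the mouth of the one round well in the fixed bare-metal heater block (100 mm along x, 200 mm along y, on a black foot 5 mm wider all round; 3 mm screw heads in the corners), level with its flat top, 75 mm above the worktop; z up. The well is 46 mm in diameter, chamfer 3 mm, with a flat rigid floor 30, 45 or 60 mm down: which one differs from time to time.
- rod_stand: Fixed grey plastic stand for the depth rod: a 60 x 60 mm pillar on an 80 x 80 mm foot, top 80 mm above the worktop, with an upright 24 mm hole (4 mm chamfer) down its middle. Origin on the hole's axis at worktop level; z up. (Obstacles: a tall instrument on the worktop to the left of the plugs and block, its front about 0.5 m ahead of the robot, and a monitor behind the block.)
- rod_grip (a point): Middle of the black grip (16 mm diameter, 50 mm tall) of the loose depth rod. Below the grip a steel flange 40 mm wide, 4 mm thick, its underside 75 mm above the tip, then bare 10 mm rod. This point is 104 mm above the tip; z points up the rod. At the start it hangs upright in the stand, flange on the stand's top, tip 5 mm above the worktop. 129 mm long, 0.1 kg.
- depth_rod: The depth rod itself; its origin is the centre of its tip (the lower end), on its axis, 104 mm below the middle of its grip; z points up the rod.
- short_knob (a point): Middle of the knob of the short blanking plug, on its axis. It stands loose and upright on the worktop: a bare-metal cylinder 34 mm in diameter and 30 mm long, flat at both ends, with a black knob 16 mm in diameter and 46 mm tall on top; this point is 23 mm above the upper face of the metal cylinder and 53 mm above the plug's underside. z points up along the plug. 0.10 kg.
- medium_knob (a point): Middle of the knob of the medium blanking plug, on its axis. It stands loose and upright on the worktop: a bare-metal cylinder 34 mm in diameter and 45 mm long, flat at both ends, with a black knob 16 mm in diameter and 46 mm tall on top; this point is 23 mm above the upper face of the metal cylinder and 68 mm above the plug's underside. z points up along the plug. 0.13 kg.
- long_knob (a point): Middle of the knob of the long blanking plug, on its axis. It stands loose and upright on the worktop: a bare-metal cylinder 34 mm in diameter and 60 mm long, flat at both ends, with a black knob 16 mm in diameter and 46 mm tall on top; this point is 23 mm above the upper face of the metal cylinder and 83 mm above the plug's underside. z points up along the plug. 0.16 kg.
Not all that is in view belongs to the job. Leave any turquoise look-alike of the depth_rod alone.

How it is judged:
By the outcome, as a careful person would: the job done as asked, in the order asked, and still so for the second after the job is handed in, with the robot touching nothing.
It also fails if it takes over 67 s, if anything falls off the work surface, if the arm or the gripper's body presses on something with over 40 N, if the wrist force passes 120 N, or if a joint passes its speed limit or range.

## Working session

There is one attempt and no reset: what is moved stays moved. The work goes in short steps, Python scripts to look and compute and a shell command to move; the robot and the scene stay as the last step left them, time stands still between calls to the robot, and variables do not carry over. Pictures are saved under pics/ and viewed, about 8 in all and at most 12, crops included, and the job is handed in when it is done.

```bash
ls; mkdir -p pics
python3 - <<'E'
from bench import ctrl
import cv2
for n in("scene","top"):
    cv2.imwrite(f"pics/{n}0.png",ctrl.camera(n)[:,:,::-1]); print(n,ctrl.get_calibration(n))
print(ctrl.get_state(),ctrl.tips_ahead)
E
```

```text
pics
scene {'fx': 614.0897665707768, 'fy': 614.0897665707768, 'cx': 321.4162578784486, 'cy': 252.366072313362, 'k1': 0.019916868014737247, 'eye': array([-0.04310733,  0.07546903,  0.76846391]), 'rotation': array([-1.3140944 ,  2.25046771, -0.93116828])}
top {'fx': 539.3268655395897, 'fy': 539.3268655395897, 'cx': 322.77007188357305, 'cy': 246.74864653284706, 'k1': -0.16286941357578696, 'eye': array([ 0.46003679, -0.26856325,  1.01160638]), 'rotation': array([-2.18646328,  2.16931978, -0.05546303])}
{'t': 0.1, 'joints': array([ 1.09590268e+00,  2.45758191e-01,  1.55889470e+00,  1.15866164e-05,
        1.33870190e+00, -1.74110331e-01]), 'dq': array([ 9.77837669e-05, -2.11872174e-03, -4.88269906e-03,  1.00034525e-03,
        1.76589445e-03, -5.86855861e-04]), 'effort': array([ 2.42251981e-04, -4.30667746e+01, -3.27129257e+01, -1.26920827e-04,
        2.85979884e-03,  1.64265077e-05]), 'position': array([0.19235737, 0.62039975, 0.25228016]), 'tcp_rot': array([ 0.23478121,  1.55844661, -0.23740738]), 'ft_force': array([-0.80328055,  0.89669955, -0.10978876]), 'ft_torque': array([ 0.01263617,  0.00728426, -0.01007165]), 'finger_gap': 0.08569389683759111} 0.022
```

View pics/scene0.png

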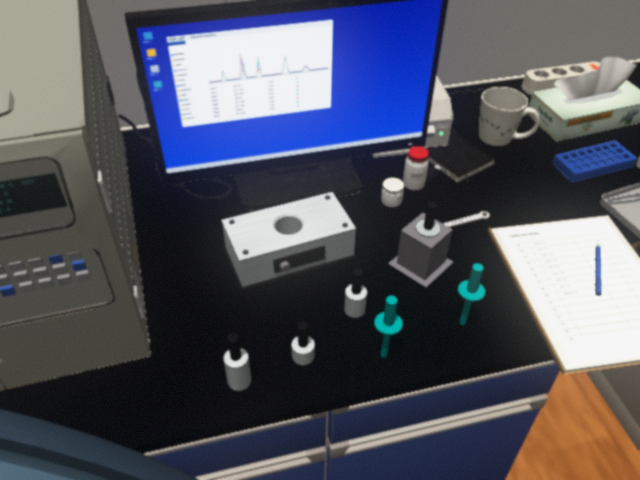

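View pics/top0.png

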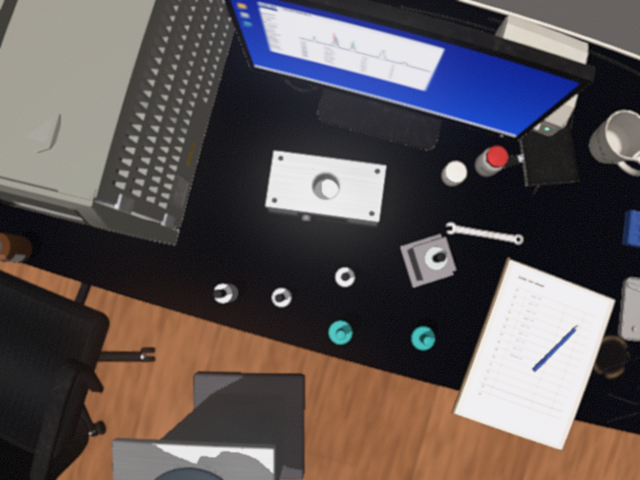

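The scene view shows three plugs: long at (237,370), short at (303,348) and medium at (356,300). The block is at (290,235) with its well at (289,225). The stand with the rod is at (425,240), and the turquoise decoys at (388,325) and (472,285). In the top view the well is at (326,187), the stand at (430,260), and the plugs at (224,293), (282,297) and (345,277).

```bash
cat > h.py <<'E'
import numpy as np, cv2
from scipy.spatial.transform import Rotation as R
from bench import ctrl
C={n:ctrl.get_calibration(n) for n in("scene","top")}
def proj(n,P):
    c=C[n]; p=R.from_rotvec(c["rotation"]).inv().apply(np.atleast_2d(P)-c["eye"])
    s=p[:,:2]/p[:,2:]; s=s*(1+c["k1"]*(s**2).sum(1,keepdims=True))
    return s*[c["fx"],c["fy"]]+[c["cx"],c["cy"]]
def back(n,uv,z):
    c=C[n]; d=(np.array(uv,float)-[c["cx"],c["cy"]])/[c["fx"],c["fy"]]; s=d.copy()
    for _ in range(20): s=d/(1+c["k1"]*(s**2).sum())
    r=R.from_rotvec(c["rotation"]).apply([*s,1]); return c["eye"]+r*(z-c["eye"][2])/r[2]
def ring(x,y,z,r,n=72):
    a=np.linspace(0,2*np.pi,n); return np.c_[x+r*np.cos(a),y+r*np.sin(a),0*a+z]
E
python3 - <<'E'
from h import *
for k,uv,us,z in (("well",(326,187),(289,225),.075),("stand",(437,256),(428,227),.084),("L",(224,293),(236,354),.06),("S",(282,297),(303,343),.03),("M",(345,277),(356,292),.045)):
    print(k,back("top",uv,z).round(4),back("scene",us,z).round(4))
print([back("top",u,.075).round(4) for u in((281,158),(377,165),(373,212),(273,205))])
t=cv2.imread("pics/top0.png");s=cv2.imread("pics/scene0.png")
a=cv2.resize(t[220:320,200:465],None,fx=3,fy=3,interpolation=cv2.INTER_CUBIC)
b=cv2.resize(s[190:395,215:480],None,fx=3,fy=3,interpolation=cv2.INTER_CUBIC)[:600]
b=cv2.convertScaleAbs(b,alpha=1.3,beta=30);a=cv2.convertScaleAbs(a,alpha=1.3,beta=30)
cv2.imwrite("pics/ca.png",a);cv2.imwrite("pics/cb.png",b)
E
```

```text
well [ 0.6297 -0.2565  0.075 ] [ 0.6281 -0.2545  0.075 ]
stand [ 0.5092 -0.4495  0.084 ] [ 0.5049 -0.4467  0.084 ]
L [ 0.4418 -0.0767  0.06  ] [ 0.4449 -0.0755  0.06  ]
S [ 0.4353 -0.1774  0.03  ] [ 0.4353 -0.1758  0.03  ]
M [ 0.4724 -0.2914  0.045 ] [ 0.4708 -0.289   0.045 ]
[array([ 0.6816, -0.1763,  0.075 ]), array([ 0.6698, -0.3462,  0.075 ]), array([ 0.5859, -0.3391,  0.075 ]), array([ 0.5973, -0.1636,  0.075 ])]
```

View pics/cb.png

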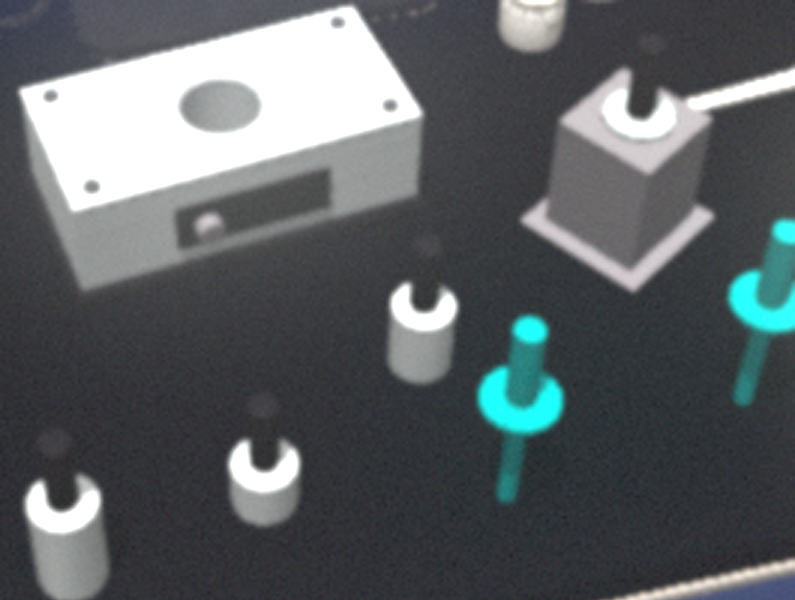

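View pics/ca.png

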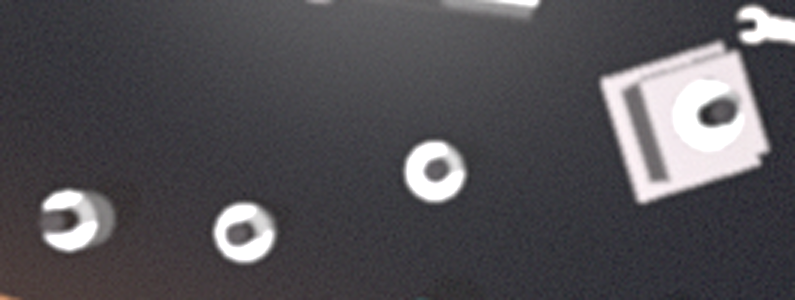

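The crops show the flange at top (436.3,258) and scene (427.7,227), and the plug discs are clear in both views. I'll refine the discs and the well mouth with ellipse fits.

Run:
```python
from h import *
t=cv2.imread("pics/top0.png");s=cv2.imread("pics/scene0.png")
def fit(im,u,v,w,th,inv):
    g=cv2.cvtColor(im,cv2.COLOR_BGR2GRAY)[v-w:v+w,u-w:u+w]; g=cv2.resize(g,None,fx=8,fy=8,interpolation=cv2.INTER_CUBIC)
    m=((g<th) if inv else (g>th)).astype(np.uint8)
    cs=cv2.findContours(m,cv2.RETR_LIST,cv2.CHAIN_APPROX_NONE)[0]
    c=max((c for c in cs if not inv or (c.min()>0 and c.max()<16*w-1)),key=cv2.contourArea)
    e=cv2.fitEllipse(cv2.convexHull(c)); return np.array([u-w+(e[0][0]+.5)/8-.5,v-w+(e[0][1]+.5)/8-.5]),np.array(e[1])/8
out={}
for k,a,b,w,z,r in (("well",(326,187),(288,225),22,.075,.026),("rod",(436,258),(428,227),16,.084,.02),("L",(223,293),(236,357),16,.06,.017),("S",(282,297),(303,345),16,.03,.017),("M",(345,277),(356,292),16,.045,.017)):
    for n,im,uv in(("top",t,a),("scene",s,b)):
        for th in ((120,160,190) if k=="well" else (180,200,220)):
            try:
                c,ax=fit(im,*uv,w,th,k=="well"); P=back(n,c,z)
                d=np.ptp(proj(n,ring(*P,r)),axis=0)
                print(k,n,th,c.round(1),ax.round(1),"expect",d.round(1),P.round(4))
            except Exception as e: print(k,n,th,e)
g=cv2.cvtColor(s,cv2.COLOR_BGR2GRAY); print(g[225,265:315]); g=cv2.cvtColor(t,cv2.COLOR_BGR2GRAY); print(g[187,305:350],g[165:210,326])
```

```text
well top 120 [325.2 184.8] [22.4 24.1] expect [29.6 29.1] [ 0.6336 -0.2549  0.075 ]
well top 160 [325.3 185.3] [25.4 26.5] expect [29.6 29.1] [ 0.6327 -0.2552  0.075 ]
well top 190 [325.3 185.5] [27.3 28. ] expect [29.6 29.1] [ 0.6324 -0.2553  0.075 ]
well scene 120 [287.6 225. ] [16.2 25.9] expect [31.4 21.4] [ 0.6293 -0.2526  0.075 ]
well scene 160 [287.8 224.9] [18.2 28. ] expect [31.4 21.4] [ 0.6293 -0.2529  0.075 ]
well scene 190 [287.7 224.7] [19.9 29.7] expect [31.4 21.4] [ 0.6299 -0.2531  0.075 ]
rod top 180 [435.6 258. ] [22.9 23.2] expect [22.9 23.1] [ 0.5057 -0.447   0.084 ]
rod top 200 [435.5 258. ] [21.5 22. ] expect [22.9 23.1] [ 0.5057 -0.4469  0.084 ]
rod top 220 [435.4 258. ] [19.7 20.5] expect [22.9 23.1] [ 0.5057 -0.4466  0.084 ]
rod scene 180 [427.7 227.1] [15.2 23.4] expect [24.6 16.7] [ 0.5049 -0.446   0.084 ]
rod scene 200 [424.8 227.4] [11.1 16.6] expect [24.6 16.7] [ 0.5066 -0.4415  0.084 ]
rod scene 220 max() iterable argument is empty
L top 180 [223.7 297.6] [ 8.5 15.6] expect [18.9 19.2] [ 0.4336 -0.0763  0.06  ]
L top 200 [223.6 297.4] [ 8.5 14.5] expect 
[... 1217 characters left out ...]
 expect [21.8 16.5] [ 0.4716 -0.289   0.045 ]
M scene 220 [355.6 291.9] [11.7 17.4] expect [21.8 16.5] [ 0.4713 -0.2886  0.045 ]
[227 227 227 227 227 226 225 211 185 151 114  90  85  84  87  90  93  95
  99  99 102 103 105 105 106 107 111 110 109 108 112 110 109 110 108 112
 134 168 204 222 226 228 228 228 228 227 226 227 226 226]
[236 235 236 236 237 233 207 162 123 114 137 151 155 155 154 155 178 223
 236 236 235 236 237 237 237 237 237 236 236 236 237 234 211 173 180 215
 230 233 234 233 233 234 232 233 233] [230 231 233 234 233 229 217 187 150 111  97  97  99 123 176 224 236 236
 235 235 235 236 236 236 236 237 237 237 237 236 227 199 170 161 185 223
 234 235 235 235 236 236 235 236 236]
```

```bash
cat >> h.py <<'E'
def go(x,y,z,st=None):
    "tool-frame shift in cm from the measured pose to a world TCP target"
    s=st or ctrl.get_state(); r=R.from_rotvec(s["tcp_rot"])
    return (r.inv().apply(np.array([x,y,z])-s["position"])*100).round(2)
def show():
    s=ctrl.get_state(); m=R.from_rotvec(s["tcp_rot"]).as_matrix()
    print("t",round(s["t"],2),"pos",s["position"].round(4),"xdir",m[:,0].round(3),"ydir",m[:,1].round(3),"F",s["ft_force"].round(1),"gap",round(s["finger_gap"],4),"j",s["joints"].round(2))
E
python3 - <<'E'
from h import *
show(); print(go(.36,.10,.25), back("top",(223,293.3),.06), [back("top",(180,242),z).round(3) for z in(0,.3)])
E
```

```text
t 0.1 pos [0.1924 0.6204 0.2523] xdir [-0.001 -0.002 -1.   ] ydir [ 0.296  0.955 -0.002] F [-0.8  0.9 -0.1] gap 0.0857 j [ 1.1   0.25  1.56  0.    1.34 -0.17]
[  0.3  -44.74  31.43] [ 0.44122543 -0.07486739  0.06      ] [array([0.537, 0.023, 0.   ]), array([ 0.514, -0.064,  0.3  ])]
```

```bash
python3 -m inch '{"gripper":[1,1,1,1,1,1,1,1],"delta_pos":[[0,-5,3.5],[0,-10,7],[0,-15,10.5],[0,-20,14],[0,-25,17.5],[0,-30,21],[0,-35,24.5],[0,-40,28]],"turn":[[10,0,0],[20,0,0],[30,0,0],[40,0,0],[50,0,0],[60,0,0],[70,0,0],[80,0,0]]}' 40; python3 -c "
from h import *
show(); print(go(.36,.08,.25),go(.42,-.3,.25),go(.5055,-.4465,.22))"
```

```text
t: 1.1
position: [0.3414, 0.1541, 0.2531]
tcp_rot: [1.306, 1.144, -1.305]
ft_force: [0.5, 0.2, 0.5]
finger_gap: 0.0856
t 1.1 pos [0.3414 0.1541 0.2531] xdir [ 0.001  0.    -1.   ] ydir [ 0.991 -0.131  0.001] F [0.5 0.2 0.5] gap 0.0856 j [ 0.12 -0.48  2.22 -0.    1.4   0.25]
[0.31 2.81 7.1 ] [ 0.31 13.74 43.98] [ 3.32 24.14 57.39]
```

```bash
python3 -m inch '{"gripper":[1,1,1,1,1,1,1,1],"delta_pos":[[0,1.2,5.5],[0,2.4,11],[0,3.8,16.5],[0,5.3,22],[0,7,27.5],[0,9,33],[0,11.2,38.5],[0,13.7,44]],"turn":[[0,0,0],[0,0,0],[0,0,0],[0,0,0],[0,0,0],[0,0,0],[0,0,0],[0,0,0]]}' 40; python3 -c "
from h import *
show(); print(go(.5055,-.4465,.22))"
```

```text
t: 2.1
position: [0.4219, -0.2999, 0.2529]
tcp_rot: [1.302, 1.147, -1.302]
ft_force: [0.6, 0.5, 0.9]
finger_gap: 0.0852
t 2.1 pos [ 0.4219 -0.2999  0.2529] xdir [-0.  0. -1.] ydir [ 0.992 -0.127 -0.   ] F [0.6 0.5 0.9] gap 0.0852 j [-0.84 -0.07  1.89  0.    1.32 -0.71]
[ 3.28 10.15 13.49]
```

```bash
python3 -m inch '{"gripper":[1,1,1,1,1,1,1,1],"delta_pos":[[0,3.4,4.5],[0,6.8,9],[1.5,10.15,13.5],[5,10.15,13.5],[8.5,10.15,13.5],[11,10.15,13.5],[13,10.15,13.5],[13.9,10.15,13.5]],"turn":[[0,0,0],[0,0,0],[0,0,0],[0,0,0],[0,0,0],[0,0,0],[0,0,0],[0,0,0]]}' 40
python3 - <<'E'
from h import *
show(); print(go(.5055,-.4465,.114))
for n in("top","scene"):
    im=ctrl.camera(n); u,v=proj(n,[.5055,-.4465,.11])[0].astype(int)
    c=cv2.resize(im[v-60:v+60,u-65:u+65,::-1],None,fx=3,fy=3,interpolation=cv2.INTER_CUBIC); out=c if n=="top" else np.hstack([out,c])
cv2.imwrite("pics/g1.png",cv2.convertScaleAbs(out,alpha=1.3,beta=30))
E
```

```text
t: 3.1
position: [0.5053, -0.4441, 0.1128]
tcp_rot: [1.302, 1.149, -1.302]
ft_force: [0.7, -0.4, -0.7]
finger_gap: 0.0854
t 3.1 pos [ 0.5053 -0.4441  0.1128] xdir [-0.001  0.001 -1.   ] ydir [ 0.992 -0.126 -0.001] F [ 0.7 -0.4 -0.7] gap 0.0854 j [-0.89  0.44  1.58 -0.    1.12 -0.76]
[-0.12  0.05  0.23]
```

View pics/g1.png

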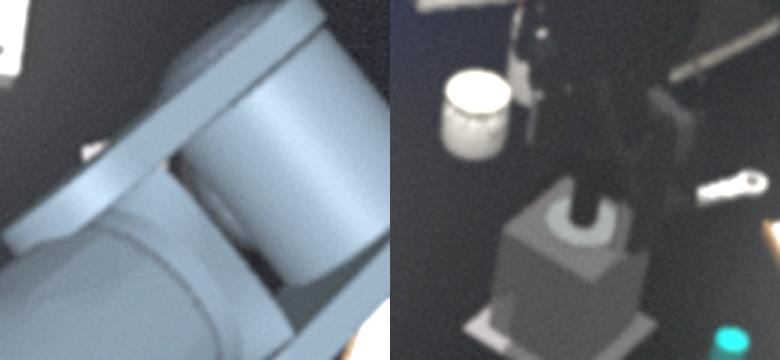

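The scene crop shows the grip (585,200) standing between the open fingers just above the flange; the arm hides it from the top camera. I'll close on it.

```bash
python3 -m inch '{"gripper":[1,0.2,-1,-1,-1,-1,-1,-1],"delta_pos":[[0,0,0.2],[0,0,0.2],[0,0,0.2],[0,0,0.2],[0,0,0.2],[0,0,0.2],[0,0,0.2],[0,0,0.2]],"turn":[[0,0,0],[0,0,0],[0,0,0],[0,0,0],[0,0,0],[0,0,0],[0,0,0],[0,0,0]]}' 40; python3 -c "
from h import *
show()"
```

```text
t: 4.2
position: [0.5055, -0.4466, 0.1145]
tcp_rot: [1.302, 1.147, -1.302]
ft_force: [0.2, -0.1, 1.3]
finger_gap: 0.0153
t 4.2 pos [ 0.5055 -0.4466  0.1145] xdir [ 0. -0. -1.] ydir [ 0.992 -0.126  0.   ] F [ 0.2 -0.1  1.3] gap 0.0153 j [-0.89  0.45  1.57  0.    1.12 -0.77]
```

```bash
python3 -m inch '{"gripper":[-1,-1,-1,-1,-1,-1,-1,-1],"delta_pos":[[-3,0,0],[-7,0,0],[-10,0,0],[-11,2,-4.2],[-11,4.5,-9.2],[-11,7,-14.4],[-11,9,-18.6],[-11,10,-20.7]],"turn":[[0,0,0],[0,0,0],[0,0,0],[0,0,0],[0,0,0],[0,0,0],[0,0,0],[0,0,0]]}' 40
python3 - <<'E'
from h import *
show(); print(go(.6312,-.254,.2245))
for n in("top","scene"):
    im=ctrl.camera(n); u,v=proj(n,[.6312,-.254,.1])[0].astype(int)
    c=cv2.resize(im[v-60:v+60,u-65:u+65,::-1],None,fx=3,fy=3,interpolation=cv2.INTER_CUBIC); out=c if n=="top" else np.hstack([out,c])
cv2.imwrite("pics/g2.png",cv2.convertScaleAbs(out,alpha=1.2,beta=20))
E
```

```text
t: 5.2
position: [0.6315, -0.2516, 0.2237]
tcp_rot: [1.3, 1.149, -1.3]
ft_force: [-0.3, -0.5, -1.3]
finger_gap: 0.0149
t 5.2 pos [ 0.6315 -0.2516  0.2237] xdir [-0.001  0.    -1.   ] ydir [ 0.992 -0.124 -0.001] F [-0.3 -0.5 -1.3] gap 0.0149 j [-0.55  0.34  1.5  -0.    1.31 -0.42]
[-0.08  0.    0.24]
```

View pics/g2.png

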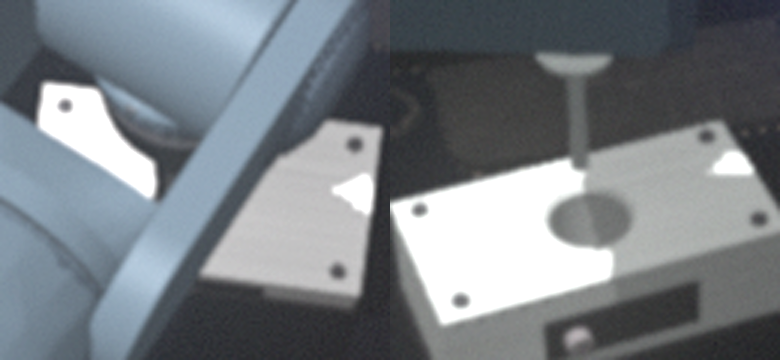

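The scene crop shows the rod upright, its tip (580,165) over the well (590,218) and about 40 mm above the block. I'll lower it to just above the shallowest possible floor.

```bash
python3 -m inch '{"gripper":[-1,-1,-1,-1,-1],"delta_pos":[[2,0,0],[4,0,0],[5.5,0,0],[6.2,0,0],[6.2,0,0]],"turn":[[0,0,0],[0,0,0],[0,0,0],[0,0,0],[0,0,0]]}' 40;  python3 -c "
from h import *
show()"; python3 -m inch '{"gripper":[-1,-1,-1,-1,-1,-1],"delta_pos":[[0.2,0,0],[0.4,0,0],[0.6,0,0],[0.8,0,0],[0.9,0,0],[0.9,0,0]],"turn":[[0,0,0],[0,0,0],[0,0,0],[0,0,0],[0,0,0],[0,0,0]]}' 40;  python3 -c "
from h import *
show()"
```

```text
t: 5.92
position: [0.6303, -0.254, 0.1615]
tcp_rot: [1.302, 1.148, -1.302]
ft_force: [-0.2, -0.3, 0.1]
finger_gap: 0.0153
t 5.92 pos [ 0.6303 -0.254   0.1615] xdir [-0.001  0.001 -1.   ] ydir [ 0.992 -0.126 -0.001] F [-0.2 -0.3  0.1] gap 0.0153 j [-0.55  0.4   1.54 -0.    1.2  -0.42]
t: 6.68
position: [0.6307, -0.2538, 0.1532]
tcp_rot: [1.302, 1.147, -1.302]
ft_force: [-1.1, 1.3, -0.5]
finger_gap: 0.0152
t 6.67 pos [ 0.6307 -0.2538  0.1532] xdir [-0.  0. -1.] ydir [ 0.992 -0.126 -0.   ] F [-1.1  1.3 -0.5] gap 0.0152 j [-0.55  0.41  1.54  0.    1.19 -0.42]
```

```bash
python3 -m inch '{"gripper":[-1,-1,-1],"delta_pos":[[0.2,0,0],[0.3,0,0],[0.3,0,0]],"turn":[[0,0,0],[0,0,0],[0,0,0]]}' 40; python3 -m inch '{"gripper":[-1,-1,-1,-1],"delta_pos":[[0.3,0,0],[0.6,0,0],[0.8,0,0],[0.8,0,0]],"turn":[[0,0,0],[0,0,0],[0,0,0],[0,0,0]]}' 40; python3 -m inch '{"gripper":[-1,-1,-1],"delta_pos":[[0.1,0,0],[0.2,0,0],[0.2,0,0]],"turn":[[0,0,0],[0,0,0],[0,0,0]]}' 40;  python3 -c "
from h import *
show()"
```

```text
t: 7.05
position: [0.6306, -0.2538, 0.1501]
tcp_rot: [1.302, 1.147, -1.302]
ft_force: [-0.5, -0.7, -1.6]
finger_gap: 0.0148
t: 7.55
position: [0.6306, -0.2538, 0.1419]
tcp_rot: [1.302, 1.147, -1.302]
ft_force: [0.5, 0.8, -0.7]
finger_gap: 0.0147
t: 7.92
position: [0.6307, -0.2538, 0.1402]
tcp_rot: [1.302, 1.147, -1.302]
ft_force: [-0.1, -0.2, -0.4]
finger_gap: 0.0147
t 7.92 pos [ 0.6307 -0.2538  0.1402] xdir [-0.  0. -1.] ydir [ 0.992 -0.126 -0.   ] F [-0.1 -0.2 -0.4] gap 0.0147 j [-0.55  0.42  1.55 -0.    1.17 -0.42]
```

```bash
python3 -m inch '{"gripper":[-1,-1,-1],"delta_pos":[[0.1,0,0],[0.1,0,0],[0.1,0,0]],"turn":[[0,0,0],[0,0,0],[0,0,0]]}' 40; python3 -m inch '{"gripper":[-1,-1,-1],"delta_pos":[[0.1,0,0],[0.1,0,0],[0.1,0,0]],"turn":[[0,0,0],[0,0,0],[0,0,0]]}' 40
```

```text
t: 8.3
position: [0.6307, -0.2538, 0.1393]
tcp_rot: [1.302, 1.147, -1.302]
ft_force: [-0.6, -1.0, -0.7]
finger_gap: 0.0149
t: 8.68
position: [0.6307, -0.2539, 0.1383]
tcp_rot: [1.302, 1.147, -1.302]
ft_force: [-0.5, 1.0, -0.9]
finger_gap: 0.0148
```

```bash
python3 -m inch '{"gripper":[-1,-1,-1],"delta_pos":[[0.2,0,0],[0.2,0,0],[0.2,0,0]],"turn":[[0,0,0],[0,0,0],[0,0,0]]}' 40; python3 -m inch '{"gripper":[-1,-1,-1,-1,-1],"delta_pos":[[0.3,0,0],[0.6,0,0],[0.9,0,0],[1.0,0,0],[1.0,0,0]],"turn":[[0,0,0],[0,0,0],[0,0,0],[0,0,0],[0,0,0]]}' 40
```

```text
t: 9.05
position: [0.6307, -0.2538, 0.1362]
tcp_rot: [1.302, 1.147, -1.302]
ft_force: [0.1, -0.6, -1.0]
finger_gap: 0.0151
t: 9.68
position: [0.6307, -0.2538, 0.1262]
tcp_rot: [1.302, 1.147, -1.302]
ft_force: [0.7, 1.2, -1.5]
finger_gap: 0.0148
```

```bash
python3 -m inch '{"gripper":[-1,-1,-1],"delta_pos":[[0.1,0,0],[0.1,0,0],[0.1,0,0]],"turn":[[0,0,0],[0,0,0],[0,0,0]]}' 40; python3 -m inch '{"gripper":[-1,-1,-1],"delta_pos":[[0.1,0,0],[0.1,0,0],[0.1,0,0]],"turn":[[0,0,0],[0,0,0],[0,0,0]]}' 40
```

```text
t: 10.05
position: [0.6307, -0.2539, 0.1253]
tcp_rot: [1.302, 1.147, -1.302]
ft_force: [0.7, -0.3, 0.3]
finger_gap: 0.0151
t: 10.42
position: [0.6308, -0.2539, 0.1244]
tcp_rot: [1.302, 1.146, -1.301]
ft_force: [0.2, -0.3, -0.7]
finger_gap: 0.0151
```

```bash
python3 -m inch '{"gripper":[-1,-1,-1],"delta_pos":[[0.07,0,0],[0.07,0,0],[0.07,0,0]],"turn":[[0,0,0],[0,0,0],[0,0,0]]}' 40; python3 -m inch '{"gripper":[-1,-1,-1],"delta_pos":[[0.07,0,0],[0.07,0,0],[0.07,0,0]],"turn":[[0,0,0],[0,0,0],[0,0,0]]}' 40
```

```text
t: 10.8
position: [0.631, -0.254, 0.1243]
tcp_rot: [1.302, 1.146, -1.301]
ft_force: [-1.6, 0.3, 5.2]
finger_gap: 0.0152
t: 11.18
position: [0.6312, -0.2541, 0.1243]
tcp_rot: [1.301, 1.146, -1.301]
ft_force: [-1.7, 0.3, 8.1]
finger_gap: 0.0147
```

The tip touched at TCP z 0.1243 (force 5–8 N, held about 0.75 s). That puts it at z ≈ 0.015, so the well is 60 mm deep and the long plug is the match. Next I return the rod to its stand.

```bash
python3 -m inch '{"gripper":[-1,-1,-1,-1,-1,-1,-1,-1],"delta_pos":[[-2,0,0],[-6,0,0],[-9.5,0,0],[-10.3,-2.5,5.2],[-10.3,-5,10.4],[-10.3,-7.5,15.6],[-10.3,-9.3,19.2],[-10.3,-10,20.7]],"turn":[[0,0,0],[0,0,0],[0,0,0],[0,0,0],[0,0,0],[0,0,0],[0,0,0],[0,0,0]]}' 40;python3 -m inch '{"gripper":[-1,-1],"delta_pos":[[0,0,0],[0,0,0]],"turn":[[0,0,0],[0,0,0]]}' 40
python3 - <<'E'
from h import *
show(); print(go(.5055,-.4466,.117))
n="scene";im=ctrl.camera(n); u,v=proj(n,[.5055,-.4466,.1])[0].astype(int)
c=cv2.resize(im[v-60:v+60,u-65:u+65,::-1],None,fx=3,fy=3,interpolation=cv2.INTER_CUBIC)
cv2.imwrite("pics/g3.png",cv2.convertScaleAbs(c,alpha=1.2,beta=20))
E
```

```text
t: 12.18
position: [0.5041, -0.4484, 0.2263]
tcp_rot: [1.303, 1.145, -1.303]
ft_force: [1.0, 0.7, -1.1]
finger_gap: 0.0149
t: 12.42
position: [0.5063, -0.4454, 0.2259]
tcp_rot: [1.301, 1.148, -1.3]
ft_force: [-0.8, 0.2, -0.7]
finger_gap: 0.0152
t 12.43 pos [ 0.5063 -0.4454  0.2259] xdir [ 0.  0. -1.] ydir [ 0.992 -0.124  0.   ] F [-0.8  0.2 -0.7] gap 0.0152 j [-0.89  0.32  1.51  0.    1.3  -0.76]
[10.89 -0.07  0.14]
```

View pics/g3.png

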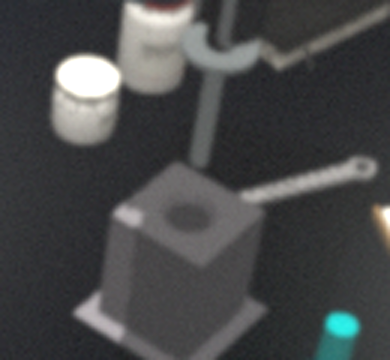

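The rod is upright with its tip (200,165) above the stand's hole (190,215). Lowering it.

```bash
python3 -m inch '{"gripper":[-1,-1,-1,-1,-1,-1],"delta_pos":[[1.5,0,0.1],[3.0,0,0.1],[4.5,0,0.1],[5.5,0,0.1],[5.5,0,0.1],[5.5,0,0.1]],"turn":[[0,0,0],[0,0,0],[0,0,0],[0,0,0],[0,0,0],[0,0,0]]}' 40;python3 -m inch '{"gripper":[-1,-1,-1,-1,-1],"delta_pos":[[2,0,0],[4,0,0],[5,0,0],[5.3,0,0],[5.3,0,0]],"turn":[[0,0,0],[0,0,0],[0,0,0],[0,0,0],[0,0,0]]}' 40; python3 -c "
from h import *
show()"
```

```text
t: 13.22
position: [0.5055, -0.448, 0.1714]
tcp_rot: [1.301, 1.146, -1.302]
ft_force: [-0.6, 1.0, -1.4]
finger_gap: 0.0145
t: 13.85
position: [0.5054, -0.4477, 0.1179]
tcp_rot: [1.302, 1.147, -1.302]
ft_force: [-0.2, -0.4, -0.2]
finger_gap: 0.0149
t 13.85 pos [ 0.5054 -0.4477  0.1179] xdir [ 0. -0. -1.] ydir [ 0.992 -0.126  0.   ] F [-0.2 -0.4 -0.2] gap 0.0149 j [-0.89  0.44  1.57  0.    1.13 -0.77]
```

```bash
python3 -m inch '{"gripper":[-1,-1,-1,-1],"delta_pos":[[0.15,0,-0.1],[0.3,0,-0.1],[0.3,0,-0.1],[0.3,0,-0.1]],"turn":[[0,0,0],[0,0,0],[0,0,0],[0,0,0]]}' 40;python3 -m inch '{"gripper":[-1,-1,-1],"delta_pos":[[0.05,0,0],[0.1,0,0],[0.1,0,0]],"turn":[[0,0,0],[0,0,0],[0,0,0]]}' 40
```

```text
t: 14.35
position: [0.5055, -0.4467, 0.115]
tcp_rot: [1.302, 1.147, -1.302]
ft_force: [0.8, -0.1, -0.8]
finger_gap: 0.0149
t: 14.72
position: [0.5055, -0.4467, 0.1144]
tcp_rot: [1.301, 1.147, -1.302]
ft_force: [-1.7, 1.6, 2.4]
finger_gap: 0.0152
```

```bash
python3 -m inch '{"gripper":[-0.4,-0.2,0,0,0,0,0,0],"delta_pos":[[0,0,0],[0,0,0],[0,0,0],[0,0,0],[-2,0,0],[-5,0,0],[-9,0,0],[-12,0,0]],"turn":[[0,0,0],[0,0,0],[0,0,0],[0,0,0],[0,0,0],[0,0,0],[0,0,0],[0,0,0]]}' 40; python3 -c "
from h import *
show(); print(go(.4405,-.0745,.25),go(.40,-.25,.25))"
```

```text
t: 15.72
position: [0.506, -0.4472, 0.2379]
tcp_rot: [1.301, 1.143, -1.301]
ft_force: [-0.0, -1.1, -0.5]
finger_gap: 0.0422
t 15.72 pos [ 0.506  -0.4472  0.2379] xdir [ 0.002 -0.003 -1.   ] ydir [ 0.992 -0.126  0.003] F [-0.  -1.1 -0.5] gap 0.0422 j [-0.89  0.31  1.5   0.    1.32 -0.77]
[ -1.34 -11.18 -36.15] [ -1.3  -12.99 -18.22]
```

```bash
python3 -m inch '{"gripper":[0.2,0.2,0.2,0.2,0.2,0.2,0.2,0.2],"delta_pos":[[-1.2,-1.5,-5],[-1.2,-3.1,-10],[-1.2,-4.7,-15],[-1.2,-6.3,-20.5],[-1.2,-8,-26],[-1.2,-9.8,-31.5],[-1.2,-11.2,-36.2],[-1.2,-11.2,-36.2]],"turn":[[0,0,0],[0,0,0],[0,0,0],[0,0,0],[0,0,0],[0,0,0],[0,0,0],[0,0,0]]}' 40
python3 - <<'E'
from h import *
show(); print(go(.4408,-.074,.2))
im=ctrl.camera("scene")[190:400,215:480,::-1]; t=ctrl.camera("top")[220:320,200:465,::-1]
cv2.imwrite("pics/g4.png",cv2.convertScaleAbs(cv2.resize(np.vstack([im,t])[:,:],None,fx=1.9,fy=1.9,interpolation=cv2.INTER_CUBIC),alpha=1.2,beta=20))
E
```

```text
t: 16.73
position: [0.4397, -0.0711, 0.2474]
tcp_rot: [1.299, 1.147, -1.297]
ft_force: [-0.1, 0.9, 0.4]
finger_gap: 0.0513
t 16.73 pos [ 0.4397 -0.0711  0.2474] xdir [ 0.002 -0.001 -1.   ] ydir [ 0.993 -0.122  0.002] F [-0.1  0.9  0.4] gap 0.0513 j [-0.42 -0.26  2.07  0.    1.33 -0.29]
[4.74 0.14 0.28]
```

View pics/g4.png

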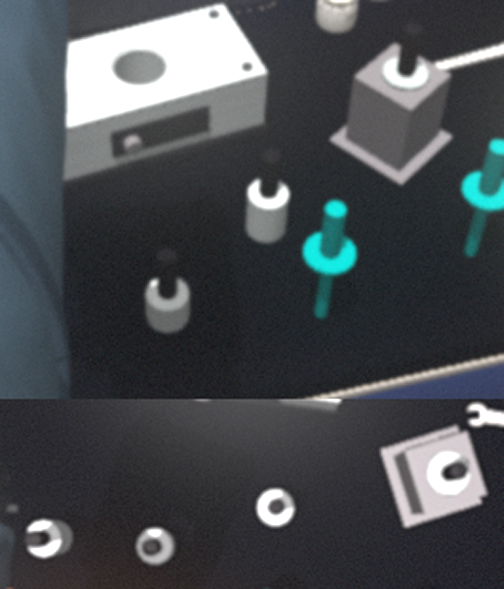

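The scene view shows the rod hanging back in the stand, flange seated (405,70). The short and medium plugs are untouched, and the long plug is visible in the top view where measured. Descending on the long plug.

```bash
python3 -m inch '{"gripper":[0.2,0.2,0.2,0.2,0.2,0.2,0.2],"delta_pos":[[2,0,0],[5,0,0],[8.5,0,0],[12,0,0],[13,0,0],[13,0,0],[13,0,0]],"turn":[[0,0,0],[0,0,0],[0,0,0],[0,0,0],[0,0,0],[0,0,0],[0,0,0]]}' 40
python3 - <<'E'
from h import *
show(); print(go(.4405,-.0740,.087))
E
```

```text
t: 17.7
position: [0.4411, -0.0742, 0.1175]
tcp_rot: [1.302, 1.144, -1.3]
ft_force: [-0.5, -0.7, -0.2]
finger_gap: 0.0512
t 17.7 pos [ 0.4411 -0.0742  0.1175] xdir [ 0.003 -0.001 -1.   ] ydir [ 0.992 -0.126  0.003] F [-0.5 -0.7 -0.2] gap 0.0512 j [-0.42 -0.06  2.16 -0.    1.04 -0.29]
[ 3.05 -0.07 -0.01]
```

```bash
python3 -m inch '{"gripper":[0.2,0.2,0.2,-0.2,-0.6,-1,-1,-1],"delta_pos":[[1.5,0,0],[2.8,0,0],[3,0,0],[3,0,0],[3,0,0],[3,0,0],[3,0,0],[3,0,0]],"turn":[[0,0,0],[0,0,0],[0,0,0],[0,0,0],[0,0,0],[0,0,0],[0,0,0],[0,0,0]]}' 50; python3 -m inch '{"gripper":[-1,-1],"delta_pos":[[0,0,0],[0,0,0]],"turn":[[0,0,0],[0,0,0]]}' 50; python3 -c "
from h import *
show()"
```

```text
t: 18.7
position: [0.4401, -0.0735, 0.0862]
tcp_rot: [1.302, 1.146, -1.301]
ft_force: [0.0, 0.6, 0.6]
finger_gap: 0.015
t: 18.95
position: [0.4402, -0.0735, 0.0861]
tcp_rot: [1.302, 1.146, -1.301]
ft_force: [0.8, -0.0, 1.8]
finger_gap: 0.0149
t 18.95 pos [ 0.4402 -0.0735  0.0861] xdir [ 0.001 -0.    -1.   ] ydir [ 0.992 -0.126  0.001] F [ 0.8 -0.   1.8] gap 0.0149 j [-0.42 -0.    2.17  0.    0.97 -0.29]
```

```bash
python3 -m inch '{"gripper":[-1,-1,-1,-1,-1,-1,-1,-1],"delta_pos":[[-2,0,0],[-6,0,0],[-11,0.5,2],[-14,1,6],[-14,1.6,11],[-14,2.6,16],[-14,7,17.5],[-14,12,16.7]],"turn":[[0,0,0],[0,0,0],[0,0,0],[0,0,0],[0,0,0],[0,0,0],[0,0,0],[0,0,0]]}' 50;  python3 -c "
from h import *
show();print(go(.631,-.254,.226))"
```

```text
t: 19.95
position: [0.5381, -0.2561, 0.2251]
tcp_rot: [1.304, 1.146, -1.305]
ft_force: [-0.5, 0.8, -0.6]
finger_gap: 0.0147
t 19.95 pos [ 0.5381 -0.2561  0.2251] xdir [-0.001  0.    -1.   ] ydir [ 0.992 -0.13  -0.001] F [-0.5  0.8 -0.6] gap 0.0147 j [-0.63  0.15  1.72 -0.    1.27 -0.5 ]
[-0.1   9.18 -1.41]
```

```bash
python3 -m inch '{"gripper":[-1,-1,-1,-1,-1,-1,-1,-1],"delta_pos":[[0,3,-0.4],[0,6,-0.8],[0,8.5,-1.2],[0,9.2,-1.2],[1.5,9.2,-1.2],[3,9.2,-1.2],[3,9.2,-1.2],[3,9.2,-1.2]],"turn":[[0,0,0],[0,0,0],[0,0,0],[0,0,0],[0,0,0],[0,0,0],[0,0,0],[0,0,0]]}' 50;  python3 - <<'E'
from h import *
show();print(go(.631,-.254,.102))
n="scene";im=ctrl.camera(n); u,v=proj(n,[.631,-.254,.1])[0].astype(int)
c=cv2.resize(im[v-60:v+60,u-65:u+65,::-1],None,fx=4,fy=4,interpolation=cv2.INTER_CUBIC)
cv2.imwrite("pics/g5.png",cv2.convertScaleAbs(c,alpha=1.2,beta=20))
E
```

```text
t: 20.95
position: [0.6304, -0.254, 0.1959]
tcp_rot: [1.302, 1.147, -1.302]
ft_force: [1.1, -0.2, -1.6]
finger_gap: 0.0148
t 20.95 pos [ 0.6304 -0.254   0.1959] xdir [-0.  0. -1.] ydir [ 0.992 -0.126 -0.   ] F [ 1.1 -0.2 -1.6] gap 0.0148 j [-0.55  0.36  1.52 -0.    1.26 -0.42]
[ 9.39  0.06 -0.  ]
```

View pics/g5.png

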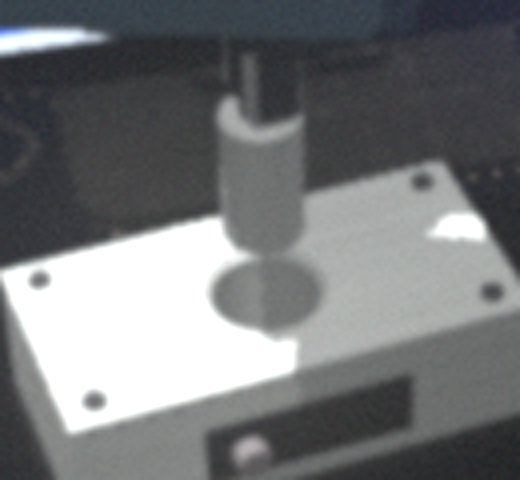

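The plug hangs upright, its underside (262,252) above the well mouth (266,293). A quick check of the lateral offset with the same camera:

Run:
```python
from h import *
n="scene";u,v=proj(n,[.631,-.254,.1])[0].astype(int)
f=lambda p:((p-[u-65,v-60]+.5)*4-.5).round(0)
b=f(proj(n,ring(.6304,-.254,.1098,.017))); w=f(proj(n,ring(.631,-.254,.075,.026)))
print("plug bottom ring x",b[:,0].min(),b[:,0].max(),"low",b[:,1].max()," well",w.min(0),w.max(0)," 1cm x,y:",f(proj(n,[[.631,-.254,.075],[.641,-.254,.075],[.631,-.244,.075]])))
```

```text
plug bottom ring x 221.0 305.0 low 256.0  well [202. 248.] [328. 333.]  1cm x,y: [[265. 290.]
 [254. 275.]
 [244. 298.]]
```

```bash
python3 -m inch '{"gripper":[-1,-1,-1,-1,-1,-1,-1],"delta_pos":[[1,-0.1,0],[2.5,-0.1,0],[3.8,-0.1,0],[4.8,-0.1,0],[5.5,-0.1,0],[5.5,-0.1,0],[5.5,-0.1,0]],"turn":[[0,0,0],[0,0,0],[0,0,0],[0,0,0],[0,0,0],[0,0,0],[0,0,0]]}' 50;  python3 -m inch '{"gripper":[-1,-1,-1,-1,-1,-1],"delta_pos":[[1,0,0],[2,0,0],[3,0,0],[3.5,0,0],[3.5,0,0],[3.5,0,0]],"turn":[[0,0,0],[0,0,0],[0,0,0],[0,0,0],[0,0,0],[0,0,0]]}' 50
```

```text
t: 21.88
position: [0.6301, -0.2539, 0.1414]
tcp_rot: [1.302, 1.146, -1.301]
ft_force: [0.1, 0.3, -1.8]
finger_gap: 0.0147
t: 22.62
position: [0.63, -0.2539, 0.1063]
tcp_rot: [1.302, 1.146, -1.301]
ft_force: [-0.2, -0.9, -1.9]
finger_gap: 0.0143
```

No side forces. Now the last few millimetres.

```bash
python3 -m inch '{"gripper":[-1,-1,-1,-1,-1],"delta_pos":[[0.1,0,0],[0.2,0,0],[0.3,0,0],[0.4,0,0],[0.4,0,0]],"turn":[[0,0,0],[0,0,0],[0,0,0],[0,0,0],[0,0,0]]}' 50;  python3 -m inch '{"gripper":[-1,-1,-1],"delta_pos":[[0.1,0,0],[0.1,0,0],[0.1,0,0]],"turn":[[0,0,0],[0,0,0],[0,0,0]]}' 50
```

```text
t: 23.25
position: [0.6296, -0.2537, 0.1017]
tcp_rot: [1.302, 1.147, -1.302]
ft_force: [-0.1, 0.7, -1.9]
finger_gap: 0.015
t: 23.62
position: [0.6299, -0.2538, 0.1012]
tcp_rot: [1.302, 1.146, -1.301]
ft_force: [-0.5, 0.1, 1.0]
finger_gap: 0.0148
```

Floor contact at z 0.1012, as predicted (0.1011). Release and retreat.

```bash
python3 -m inch '{"gripper":[-0.5,-0.3,-0.1,0,0,0,0,0],"delta_pos":[[0,0,0],[0,0,0],[0,0,0],[0,0,0],[-1.5,0,0],[-4,0,0],[-9,0,0],[-13,0,0]],"turn":[[0,0,0],[0,0,0],[0,0,0],[0,0,0],[0,0,0],[0,0,0],[0,0,0],[0,0,0]]}' 50; python3 -m inch '{"gripper":[0,0,0,0,0,0],"delta_pos":[[0,-5,-0.5],[0,-11,-1],[0,-17,-1.5],[0,-22,-2],[0,-24,-2],[0,-24,-2]],"turn":[[0,0,0],[0,0,0],[0,0,0],[0,0,0],[0,0,0],[0,0,0]]}' 50
python3 - <<'E'
from h import *
show()
im=ctrl.camera("scene")[190:395,215:480,::-1]; t=ctrl.camera("top")[145:320,200:465,::-1]
cv2.imwrite("pics/g6.png",cv2.convertScaleAbs(cv2.resize(np.vstack([im,t]),None,fx=1.57,fy=1.57,interpolation=cv2.INTER_CUBIC),alpha=1.2,beta=20))
E
```

```text
t: 24.62
position: [0.6302, -0.254, 0.2344]
tcp_rot: [1.302, 1.144, -1.3]
ft_force: [0.0, 0.2, -0.7]
finger_gap: 0.0428
t: 25.38
position: [0.3937, -0.2037, 0.232]
tcp_rot: [1.302, 1.144, -1.302]
ft_force: [-0.2, -0.7, -0.9]
finger_gap: 0.0428
t 25.38 pos [ 0.3937 -0.2037  0.232 ] xdir [ 0.002 -0.002 -1.   ] ydir [ 0.992 -0.127  0.002] F [-0.2 -0.7 -0.9] gap 0.0428 j [-0.73 -0.25  2.09  0.    1.3  -0.61]
```

View pics/g6.png

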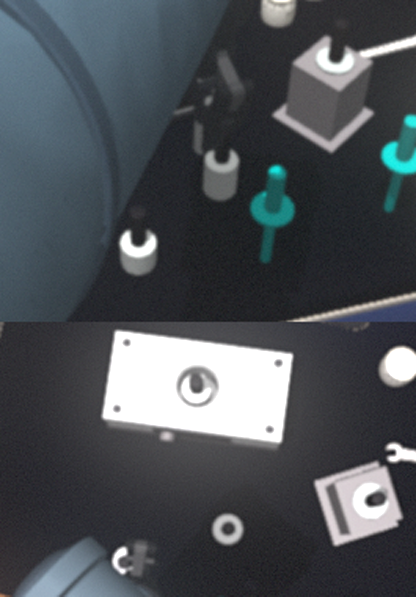

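The plug stands centred and upright in the well (197,385 in the lower half). The rod hangs in its stand, and the short and medium plugs are in place. Handing in.

```bash
python3 -c "
from bench import ctrl
print(ctrl.close_job())"
```

```text
the job is handed in; nothing more can be done
None
```

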